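# Complete the set of wheel nuts in the stall's sorting tray

## Robot

A 6-joint arm with a two-finger parallel gripper is mounted at the origin on the work surface. World frame = base frame: x ahead of the robot, y to its left, z up, the work surface at z = 0. Lengths are in m, angles in rad, forces in N, time in s.
With the tool pointing down it reaches from about 0.375 to 0.9 m from the base axis. Payload 3.1 kg.
Tool frame: the origin (TCP) lies at the very end of the fingers, on their centre line; the grasp point (between the pads) lies 19 mm behind it; z points along the fingers, y is the line along which they close (so a half turn about z gives the same grasp; the last joint's range is limited). The gripper opens to 87 mm and grips with 3 to 60 N. Pads are 19 mm wide; open, the fingers measure 117 mm over their backs; the gripper's body (75 mm by 190 mm) begins 51 mm behind the grasp point.
Start: joints at [0.987, 0.527, 1.433, -0, 1.181, -0.178], TCP at [0.247, 0.574, 0.223] pointing down, gripper open.
Joint ranges: [-3.08, 3.08], [-0.75, 2.2], [0.22, 2.44], [-1.43, 4.57], [0, 2.65], [-2.85, 2.85]. Speed limits (rad/s): [2.79, 2.79, 3.14, 3.14, 3.14, 3.14].

## Interface

Orientations are given as a rotation vector (axis times angle).
In Python, from cell import telemetry, camera, ticket gives the robot as it stands.
- The arm moves only by the shell command python3 -m inch 'ROWS' [FORCE]. ROWS is JSON, a list of rows, each an object of numbers: "wx", "wy", "wz": the turn, a rotation vector about the tool's x, y, z in rad; "x", "y", "z": the shift along the tool's x, y, z in cm; "hand": the opening in per cent of the stroke, from 0 (shut) to 100 (fully open). A call has 1 to 12 rows; each row is the pose to reach, as a shift and turn from the pose commanded when the call began, along the tool's axes at that moment; what a row does not reach only later rows make up. A row lasts 1/8 s, in which the tool goes at most 62.5 mm and 10.7 degrees, less where a joint would pass 70% of its speed; a pose out of reach is approached as far as the arm can. A call with a gripper value outside its range is refused whole. The fingers move at their own pace and stop on an object; FORCE is the grip in N (left out, the last holds). Time passes only in rows, so rows that repeat a pose let the fingers close. It gives the time, the measured TCP pose, the force, the opening and the grip force at its end, in the units of the state.
- telemetry.get_obs(): the state, without advancing time (a new reading comes with each control period).
- camera(name): name is "scene" or "top" or "wrist"; returns a dict with "frame" (420x560x3 uint8, red, green, blue), "fx", "fy", "cx", "cy" (pixels), "xyz" and "rotation" of the camera in the world. Camera axes: x right, y down, z forward; pixel columns grow to the right and rows downward; lengths in m; the calibration is good to about 2 mm. The wrist camera is an equidistant fisheye: a pixel r from the principal point sees the ray r / f radians off the axis. A picture is of the moment at which its call begins. There is no depth.
- ticket.close_job(): hands the job in; it is judged then, once.
The state is a dict: "t": time; "joint_positions": joint angles; "qd": joint speeds; "effort": joint torques, N m; "ee_pos": TCP position; "tool_rot": TCP orientation; "ft_force": force on the tool from outside, world axes, zero at the start; "wrist_torque": the same for the moment, N m; "grip_width": finger opening in m; "gripper_force": force on a finger pad.
Only numpy, scipy, OpenCV 4.12 (cv2) and the standard library are available. Lean on these libraries where they do the work, as an engineer would, in place of code of your own. Each camera call takes 0.05 s, during which the arm holds its last target. There are 200 camera calls.

## Task

Complete the set of wheel nuts for sale: put one of the three loose tall domed wheel nuts into each empty well of the white sorting tray, standing upright on the well's floor, so that each of the six wells holds exactly one. Leave the low plain nuts and the bearing ring lying where they are on the table.

Things in the scene. Friction and masses are not known exactly. Their poses are not given: they have to be found in the camera images.
- carrier: white plastic sorting tray, fixed, 140 mm (its x) by 206 mm (its y), rim 16 mm high, with six square wells in 2 rows (along x) of 3 (along y). Wells are 58 mm wide, 66 mm centre to centre, walls 8 mm thick, 12 mm deep over a floor 4 mm thick. Origin: centre of the underside, z up. Turned up to 30 degrees either way on the table, on the robot's left.
- well0 (a point): centre of the floor of one well of the sorting tray (the tray's x -33 mm, y -66 mm), axes as the tray's, 12 mm below the rim. Three of the six wells start empty, which ones varies.
- well1 (a point): centre of the floor of one well of the sorting tray (the tray's x -33 mm, y +0 mm), axes as the tray's, 12 mm below the rim. Three of the six wells start empty, which ones varies.
- well2 (a point): centre of the floor of one well of the sorting tray (the tray's x -33 mm, y +66 mm), axes as the tray's, 12 mm below the rim. Three of the six wells start empty, which ones varies.
- well3 (a point): centre of the floor of one well of the sorting tray (the tray's x +33 mm, y -66 mm), axes as the tray's, 12 mm below the rim. Three of the six wells start empty, which ones varies.
- well4 (a point): centre of the floor of one well of the sorting tray (the tray's x +33 mm, y +0 mm), axes as the tray's, 12 mm below the rim. Three of the six wells start empty, which ones varies.
- well5 (a point): centre of the floor of one well of the sorting tray (the tray's x +33 mm, y +66 mm), axes as the tray's, 12 mm below the rim. Three of the six wells start empty, which ones varies.
- nut0: tall domed wheel nut, bright steel, 160 g, 45 mm high, upright on a round flange 36 mm across, 4 mm thick; above it a hexagon 30 mm across flats from 4 to 34 mm height, then a dome. Origin: centre of its underside; z up, x square to a pair of flats. Starts loose, standing on the bare table to the robot's right, at least 60 mm from the next small part (centre to centre).
- nut1: tall domed wheel nut, bright steel, 160 g, 45 mm high, upright on a round flange 36 mm across, 4 mm thick; above it a hexagon 30 mm across flats from 4 to 34 mm height, then a dome. Origin: centre of its underside; z up, x square to a pair of flats. Starts loose, standing on the bare table to the robot's right, at least 60 mm from the next small part (centre to centre).
- nut2: tall domed wheel nut, bright steel, 160 g, 45 mm high, upright on a round flange 36 mm across, 4 mm thick; above it a hexagon 30 mm across flats from 4 to 34 mm height, then a dome. Origin: centre of its underside; z up, x square to a pair of flats. Starts loose, standing on the bare table to the robot's right, at least 60 mm from the next small part (centre to centre).
- nut3: tall domed wheel nut, bright steel, 160 g, 45 mm high, upright on a round flange 36 mm across, 4 mm thick; above it a hexagon 30 mm across flats from 4 to 34 mm height, then a dome. Origin: centre of its underside; z up, x square to a pair of flats. Starts already standing in one of the wells, within 8 mm of its centre.
- nut4: tall domed wheel nut, bright steel, 160 g, 45 mm high, upright on a round flange 36 mm across, 4 mm thick; above it a hexagon 30 mm across flats from 4 to 34 mm height, then a dome. Origin: centre of its underside; z up, x square to a pair of flats. Starts already standing in one of the wells, within 8 mm of its centre.
- nut5: tall domed wheel nut, bright steel, 160 g, 45 mm high, upright on a round flange 36 mm across, 4 mm thick; above it a hexagon 30 mm across flats from 4 to 34 mm height, then a dome. Origin: centre of its underside; z up, x square to a pair of flats. Starts already standing in one of the wells, within 8 mm of its centre.
- plain0: low plain steel hexagon nut with an open hole, 30 mm across flats, 14 mm high, lying on the table among the loose wheel nuts; does not belong in the tray. Origin: centre of the underside.
- plain1: low plain steel hexagon nut with an open hole, 30 mm across flats, 14 mm high, lying on the table among the loose wheel nuts; does not belong in the tray. Origin: centre of the underside.
- bearing: steel bearing ring, 40 mm outside, 24 mm inside, 12 mm high, lying on the table among the loose wheel nuts; does not belong in the tray. Origin: centre of the underside.
Things that resemble listed ones, but are neither listed nor needed, are in the scene too. What is shaped like the nut0 but blue is not meant. What is shaped like the nut2 but brown is not meant.

How it is judged:
At the end, for the whole second after the job is handed in: Each of the six wells holds one wheel nut, within 24 mm of its centre and under 5 mm above its floor; all six nuts stand upright within 0.15 rad, at rest (under 20 mm/s). The plain nuts and the bearing ring are within 30 mm of where they started (((horizontal distance between nut0 and well0 below 0.024 m and z of nut0 in the frame of well0 below 0.005 m) or (horizontal distance between nut1 and well0 below 0.024 m and z of nut1 in the frame of well0 below 0.005 m) or (horizontal distance between nut2 and well0 below 0.024 m and z of nut2 in the frame of well0 below 0.005 m) or (horizontal distance between nut3 and well0 below 0.024 m and z of nut3 in the frame of well0 below 0.005 m) or (horizontal distance between nut4 and well0 below 0.024 m and z of nut4 in the frame of well0 below 0.005 m) or (horizontal distance between nut5 and well0 below 0.024 m and z of nut5 in the frame of well0 below 0.005 m)) and ((horizontal distance between nut0 and well1 below 0.024 m and z of nut0 in the frame of well1 below 0.005 m) or (horizontal distance between nut1 and well1 below 0.024 m and z of nut1 in the frame of well1 below 0.005 m) or (horizontal distance between nut2 and well1 below 0.024 m and z of nut2 in the frame of well1 below 0.005 m) or (horizontal distance between nut3 and well1 below 0.024 m and z of nut3 in the frame of well1 below 0.005 m) or (horizontal distance between nut4 and well1 below 0.024 m and z of nut4 in the frame of well1 below 0.005 m) or (horizontal distance between nut5 and well1 below 0.024 m and z of nut5 in the frame of well1 below 0.005 m)) and ((horizontal distance between nut0 and well2 below 0.024 m and z of nut0 in the frame of well2 below 0.005 m) or (horizontal distance between nut1 and well2 below 0.024 m and z of nut1 in the frame of well2 below 0.005 m) or (horizontal distance between nut2 and well2 below 0.024 m and z of nut2 in the frame of well2 below 0.005 m) or (horizontal distance between nut3 and well2 below 0.024 m and z of nut3 in the frame of well2 below 0.005 m) or (horizontal distance between nut4 and well2 below 0.024 m and z of nut4 in the frame of well2 below 0.005 m) or (horizontal distance between nut5 and well2 below 0.024 m and z of nut5 in the frame of well2 below 0.005 m)) and ((horizontal distance between nut0 and well3 below 0.024 m and z of nut0 in the frame of well3 below 0.005 m) or (horizontal distance between nut1 and well3 below 0.024 m and z of nut1 in the frame of well3 below 0.005 m) or (horizontal distance between nut2 and well3 below 0.024 m and z of nut2 in the frame of well3 below 0.005 m) or (horizontal distance between nut3 and well3 below 0.024 m and z of nut3 in the frame of well3 below 0.005 m) or (horizontal distance between nut4 and well3 below 0.024 m and z of nut4 in the frame of well3 below 0.005 m) or (horizontal distance between nut5 and well3 below 0.024 m and z of nut5 in the frame of well3 below 0.005 m)) and ((horizontal distance between nut0 and well4 below 0.024 m and z of nut0 in the frame of well4 below 0.005 m) or (horizontal distance between nut1 and well4 below 0.024 m and z of nut1 in the frame of well4 below 0.005 m) or (horizontal distance between nut2 and well4 below 0.024 m and z of nut2 in the frame of well4 below 0.005 m) or (horizontal distance between nut3 and well4 below 0.024 m and z of nut3 in the frame of well4 below 0.005 m) or (horizontal distance between nut4 and well4 below 0.024 m and z of nut4 in the frame of well4 below 0.005 m) or (horizontal distance between nut5 and well4 below 0.024 m and z of nut5 in the frame of well4 below 0.005 m)) and ((horizontal distance between nut0 and well5 below 0.024 m and z of nut0 in the frame of well5 below 0.005 m) or (horizontal distance between nut1 and well5 below 0.024 m and z of nut1 in the frame of well5 below 0.005 m) or (horizontal distance between nut2 and well5 below 0.024 m and z of nut2 in the frame of well5 below 0.005 m) or (horizontal distance between nut3 and well5 below 0.024 m and z of nut3 in the frame of well5 below 0.005 m) or (horizontal distance between nut4 and well5 below 0.024 m and z of nut4 in the frame of well5 below 0.005 m) or (horizontal distance between nut5 and well5 below 0.024 m and z of nut5 in the frame of well5 below 0.005 m)) and angle between each of nut0, nut1, nut2, nut3, nut4, nut5's own z axis and vertical below 0.15 rad and linear speed of each of nut0, nut1, nut2, nut3, nut4, nut5 below 0.02 m/s and distance of each of plain0, plain1, bearing from where it was at the start of the episode below 0.03 m); the robot touches nothing.
It also fails if it takes over 64 s, if anything falls off the work surface, if the arm or the gripper's body presses on something with over 40 N, if the wrist force passes 120 N, or if a joint passes its speed limit or range.

## Working session

There is one attempt and no reset: what is moved stays moved. The work goes in short steps, Python scripts to look and compute and a shell command to move; the robot and the scene stay as the last step left them, time stands still between calls to the robot, and variables do not carry over. Pictures are saved under pics/ and viewed, at most 10 in all, crops included, and the job is handed in when it is done.

```bash
mkdir -p pics; cat > h.py <<'E'
import numpy as np,cv2
from scipy.spatial.transform import Rotation as R
from cell import telemetry,camera
def grab(n,f):
    c=camera(n); cv2.imwrite('pics/'+f,c['frame'][:,:,::-1]); return c
E
python3 - <<'E'
from h import *
import pickle
for n in('top','scene'):
    c=grab(n,n+'0.png'); pickle.dump(c,open(n+'0.pkl','wb'))
    print(n,c['xyz'],c['rotation'],c['fx'],c['cx'],c['cy'])
o=telemetry.get_obs(); print(o['t'],o['ee_pos'],R.from_rotvec(o['tool_rot']).as_matrix().round(3))
E
```

```text
top [ 0.32694779 -0.01086061  1.12625571] [-2.16827436  2.11665043 -0.2141432 ] 419.49529311260596 276.4973906736872 213.65141748577364
scene [1.00490595 0.29519741 0.58961683] [-1.17469647 -2.29894958  0.979795  ] 396.6143472824252 273.0767309366809 210.44509232293018
0.1 [0.24633105 0.57370305 0.22165251] [[-0.919  0.395 -0.001]
 [ 0.395  0.919 -0.002]
 [ 0.    -0.002 -1.   ]]
```

View pics/top0.png

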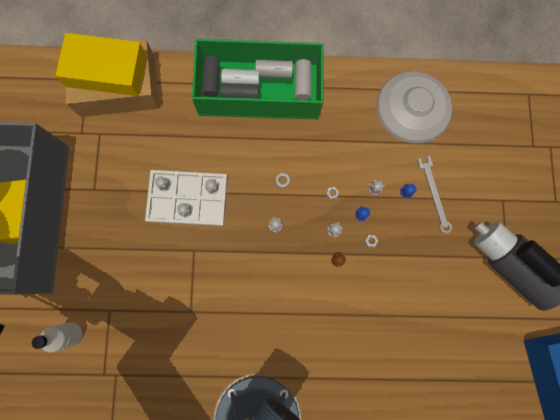

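View pics/scene0.png

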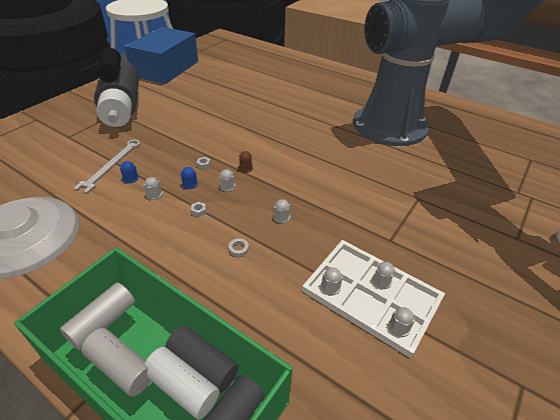

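Candidates in the top picture are bright steel domed nuts at about (276,225), (336,229) and (377,187). Not wanted: blue (363,213) and (409,190), brown (338,259), plain nuts (333,193) and (372,241), ring (283,180). The tray is around (187,197). Next, a close crop to check this.

```bash
python3 - <<'E'
from h import *
i=cv2.imread('pics/top0.png')
a=cv2.resize(i[160:280,260:420],None,fx=5,fy=5,interpolation=cv2.INTER_CUBIC)
b=cv2.resize(i[160:235,135:240],None,fx=7,fy=7,interpolation=cv2.INTER_CUBIC)
cv2.imwrite('pics/ca.png',a);cv2.imwrite('pics/cb.png',b)
E
```

```text
(no output)
```

View pics/ca.png

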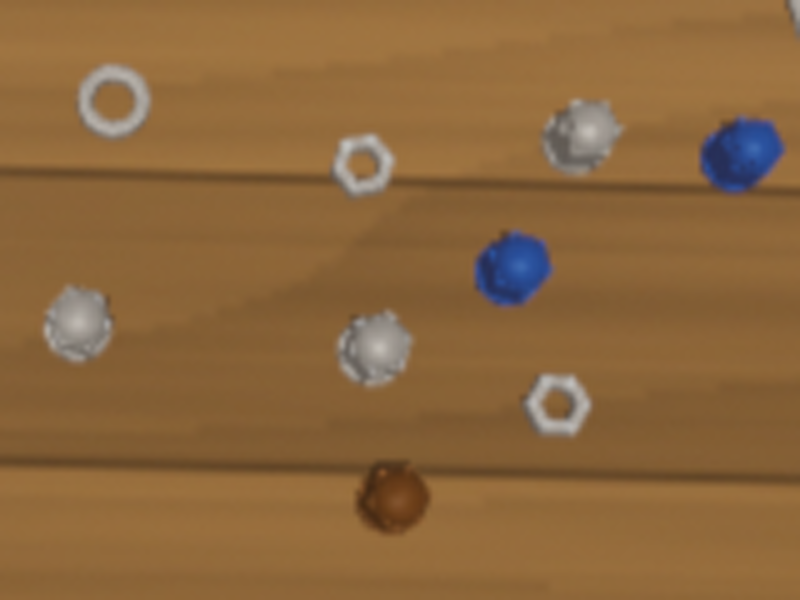

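View pics/cb.png

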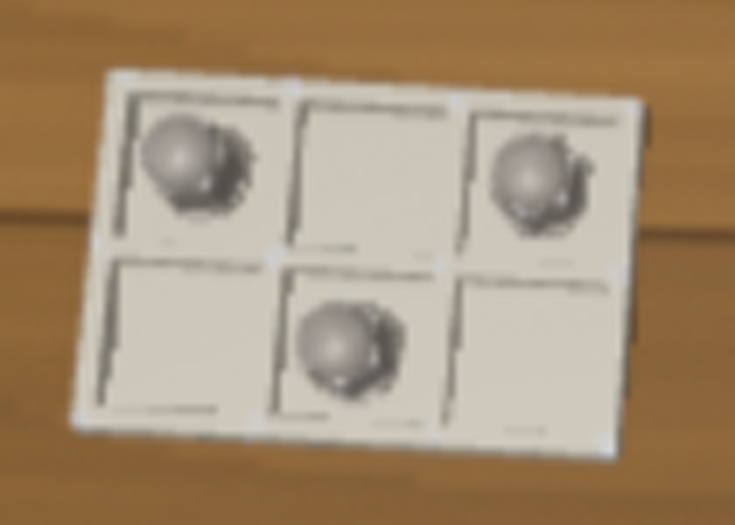

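The crops confirm it. The steel domes are at crop (79,320), (379,343) and (590,130). The empty wells are top-middle, bottom-left and bottom-right, and the tray corners are at crop (108,70), (643,97), (616,457) and (72,430).

```bash
cat >> h.py <<'E'
import pickle
def ray2plane(c,u,v,z):
    M=R.from_rotvec(c['rotation']).as_matrix()
    d=M@np.array([(u-c['cx'])/c['fx'],(v-c['cy'])/c['fy'],1]); p=np.array(c['xyz'])
    return p+d*(z-p[2])/d[2]
E
python3 - <<'E'
from h import *
c=pickle.load(open('top0.pkl','rb'))
P=lambda x,y,k,ox,oy,z: ray2plane(c,(x+.5)/k-.5+ox,(y+.5)/k-.5+oy,z)
for n,p in dict(A=(79,320),B=(379,343),C=(590,130)).items(): print(n,P(*p,5,260,160,.036).round(4))
for n,p in dict(p0=(363,165),p1=(558,405),ring=(114,101)).items(): print(n,P(*p,5,260,160,.012).round(4))
q=np.array([P(*p,7,135,160,.016)[:2] for p in [(108,70),(643,97),(616,457),(72,430)]])
print(q.round(4),np.linalg.norm(np.roll(q,-1,0)-q,axis=1)); m=q.mean(0)
ey=(q[0]+q[3]-q[1]-q[2]);ey/=np.linalg.norm(ey);ex=np.array([ey[1],-ey[0]])
print('ctr',m,'yaw',np.degrees(np.arctan2(ex[1],ex[0])))
for a,b,n in[(1,0,'topmid'),(-1,1,'botleft'),(-1,-1,'botright')]: print(n,(m+a*.033*ex+b*.066*ey).round(4))
E
```

```text
A [ 0.4915 -0.0351  0.036 ]
B [ 0.4833 -0.1934  0.036 ]
C [ 0.6019 -0.3076  0.036 ]
p0 [ 0.5847 -0.1889  0.012 ]
p1 [ 0.4556 -0.2938  0.012 ]
ring [ 0.6168 -0.0521  0.012 ]
[[0.6339 0.3081]
 [0.6292 0.101 ]
 [0.4875 0.1052]
 [0.4925 0.3114]] [0.20723916 0.14178104 0.20617803 0.14143938]
ctr [0.56077134 0.20642878] yaw -1.3525987214550779
topmid [0.5938 0.2056]
botleft [0.5293 0.2732]
botright [0.5262 0.1412]
```

```bash
cat >> h.py <<'E'
def rel(x,y,z,yaw=None):
    "shift (cm) and wz to put the TCP at x,y,z with tool x at world angle yaw (deg)"
    o=telemetry.get_obs(); M=R.from_rotvec(o['tool_rot']).as_matrix()
    cur=np.degrees(np.arctan2(M[1,0],M[0,0])); d=100*M.T@(np.array([x,y,z])-o['ee_pos'])
    w=0 if yaw is None else -np.radians((yaw-cur+90)%180-90)
    print('t',round(o['t'],2),'xyz cm',d.round(2),'wz',round(w,3),'yaw',cur.round(1),'tilt',M[2,2].round(4),'ee',o['ee_pos'].round(4),'j6',round(o['joint_positions'][5],2))
def wrist(f,p,half=12,k=1):
    c=grab('wrist',f+'_full.png'); M=R.from_rotvec(c['rotation']).as_matrix()
    q=M.T@(np.array(p)-c['xyz']); th=np.arctan2(np.hypot(*q[:2]),q[2]); s=c['fx']*th/np.hypot(*q[:2])
    u,v=c['cx']+q[0]*s,c['cy']+q[1]*s
    pickle.dump(c,open(f+'.pkl','wb')); print('expected px',u,v,'f',c['fx'],'cx',c['cx'],c['cy']); return c,u,v
def wray(c,u,v,z):
    a,b=u-c['cx'],v-c['cy']; r=np.hypot(a,b); th=r/c['fx']; d=np.array([a/r*np.sin(th),b/r*np.sin(th),np.cos(th)])
    d=R.from_rotvec(c['rotation']).as_matrix()@d; p=np.array(c['xyz']); return p+d*(z-p[2])/d[2]
E
python3 -m inch '[{"x":-46.6,"y":-46.3,"z":7,"wz":-0.405,"hand":70},{"x":-46.6,"y":-46.3,"z":7,"wz":-0.405,"hand":70},{"x":-46.6,"y":-46.3,"z":7,"wz":-0.405,"hand":70},{"x":-46.6,"y":-46.3,"z":7,"wz":-0.405,"hand":70},{"x":-46.6,"y":-46.3,"z":7,"wz":-0.405,"hand":70},{"x":-46.6,"y":-46.3,"z":7,"wz":-0.405,"hand":70},{"x":-46.6,"y":-46.3,"z":7,"wz":-0.405,"hand":70},{"x":-46.6,"y":-46.3,"z":7,"wz":-0.405,"hand":70},{"x":-46.6,"y":-46.3,"z":7,"wz":-0.405,"hand":70},{"x":-46.6,"y":-46.3,"z":7,"wz":-0.405,"hand":70},{"x":-46.6,"y":-46.3,"z":7,"wz":-0.405,"hand":70},{"x":-46.6,"y":-46.3,"z":7,"wz":-0.405,"hand":70}]' 30
python3 - <<'E'
from h import *
rel(.4915,-.0351,.015,180)
c,u,v=wrist('pics/w1',(.4915,-.0351,.04))
i=c['frame'][:,:,::-1]
a=cv2.resize(i,(560,420));u,v=int(u),int(v);z=i[max(0,v-40):v+40,max(0,u-40):u+40]; print(max(0,u-40),max(0,v-40))
z=cv2.resize(z,None,fx=5,fy=5,interpolation=cv2.INTER_CUBIC)[:420]; z=cv2.resize(z,(240,240)) if 0 else z
cv2.imwrite('pics/w1.png',np.hstack([cv2.resize(i,(400,300)),z[:300,:400]]) if z.shape[0]>=300 and z.shape[1]>=400 else i)
E
```

```text
t 0.1 xyz cm [-46.56 -46.22  20.74] wz -0.406 yaw 156.8 tilt -1.0 ee [0.2463 0.5737 0.2217] j6 -0.18
expected px 59.531381567538716 409.9525248758434 f 325.19226210127806 cx 280.5662558297157 203.31584441775905
19 369schema error: expected keys wx, wy, wz, x, y, z, hand
```

```bash
sed -i "s/c=grab('wrist',f+'_full.png')/c=grab('wrist',f+'.png')/" h.py
python3 -m inch '[{"wx":0,"wy":0,"x":-46.6,"y":-46.3,"z":7,"wz":-0.405,"hand":70},{"wx":0,"wy":0,"x":-46.6,"y":-46.3,"z":7,"wz":-0.405,"hand":70},{"wx":0,"wy":0,"x":-46.6,"y":-46.3,"z":7,"wz":-0.405,"hand":70},{"wx":0,"wy":0,"x":-46.6,"y":-46.3,"z":7,"wz":-0.405,"hand":70},{"wx":0,"wy":0,"x":-46.6,"y":-46.3,"z":7,"wz":-0.405,"hand":70},{"wx":0,"wy":0,"x":-46.6,"y":-46.3,"z":7,"wz":-0.405,"hand":70},{"wx":0,"wy":0,"x":-46.6,"y":-46.3,"z":7,"wz":-0.405,"hand":70},{"wx":0,"wy":0,"x":-46.6,"y":-46.3,"z":7,"wz":-0.405,"hand":70},{"wx":0,"wy":0,"x":-46.6,"y":-46.3,"z":7,"wz":-0.405,"hand":70},{"wx":0,"wy":0,"x":-46.6,"y":-46.3,"z":7,"wz":-0.405,"hand":70},{"wx":0,"wy":0,"x":-46.6,"y":-46.3,"z":7,"wz":-0.405,"hand":70},{"wx":0,"wy":0,"x":-46.6,"y":-46.3,"z":7,"wz":-0.405,"hand":70}]' 30
python3 - <<'E'
from h import *
rel(.4915,-.0351,.015,180)
c,u,v=wrist('w1',(.4915,-.0351,.04))
E
```

```text
t: 1.65
ee_pos: [0.4935, -0.0379, 0.1522]
tool_rot: [0.008, 3.14, -0.001]
ft_force: [-0.2, 0.5, 0.7]
grip_width: 0.0612
gripper_force: 0.0
t 1.65 xyz cm [ 0.22  0.29 13.72] wz -0.005 yaw 179.7 tilt -1.0 ee [ 0.4935 -0.0379  0.1522] j6 -1.87
expected px 284.93234651985256 198.6828244022992 f 325.19226210127806 cx 280.5662558297157 203.31584441775905
```

View pics/w1.png

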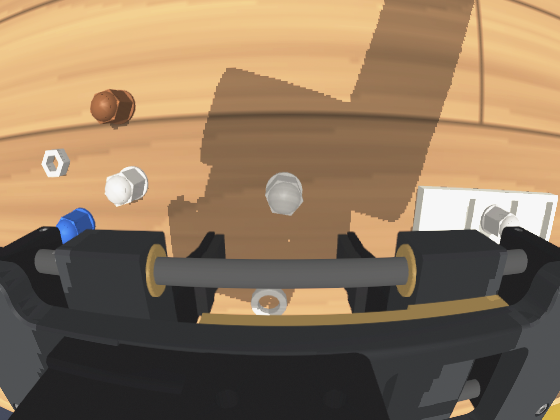

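The wrist view shows nut A centred at dome (284,188). Its hexagon has a corner pointing along image-down (world x), so flats face the fingers. Refining from the dome centroid.

```bash
python3 - <<'E'
from h import *
c=pickle.load(open('w1.pkl','rb')); print(c['xyz'])
print(wray(c,284,188,.036), wray(c,284,198,.016)); rel(.4915,-.0351,.015,180)
for n,(u,v) in dict(B=(121,189)).items(): print(n,wray(c,u,v,.036))
E
```

```text
[ 0.42321026 -0.03814073  0.31427309]
[ 0.48285838 -0.03584188  0.036     ] [ 0.49680574 -0.03571283  0.016     ]
t 1.7 xyz cm [ 0.05  0.09 13.72] wz -0.004 yaw 179.8 tilt -1.0 ee [ 0.4921 -0.0361  0.1522] j6 -1.87
B [ 0.48169113 -0.1908975   0.036     ]
```

```bash
python3 - <<'E'
from h import *
i=cv2.imread('pics/w1.png'); a=cv2.resize(i[160:230,250:320],(560,560),interpolation=cv2.INTER_CUBIC)
cv2.imwrite('pics/w1c.png',cv2.convertScaleAbs(a,alpha=1.3))
E
```

```text
(no output)
```

View pics/w1c.png

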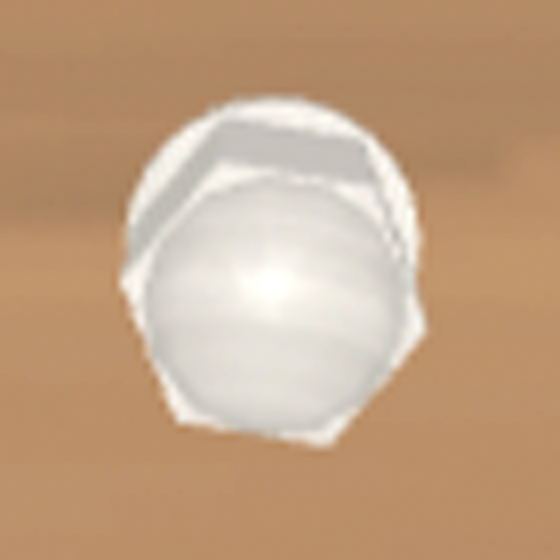

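The crop puts the dome centre at (284.4,197.9), which agrees with the top view. The hexagon corners lie near ±y, so I turn +0.68 to grip on flats.

```bash
python3 -m inch '[{"wx":0,"wy":0,"x":0.1,"y":0.1,"z":4,"wz":0.68,"hand":70},{"wx":0,"wy":0,"x":0.1,"y":0.1,"z":4,"wz":0.68,"hand":70},{"wx":0,"wy":0,"x":0.1,"y":0.1,"z":6,"wz":0.68,"hand":70},{"wx":0,"wy":0,"x":0.1,"y":0.1,"z":8,"wz":0.68,"hand":70},{"wx":0,"wy":0,"x":0.1,"y":0.1,"z":12,"wz":0.68,"hand":70},{"wx":0,"wy":0,"x":0.1,"y":0.1,"z":13.7,"wz":0.68,"hand":70},{"wx":0,"wy":0,"x":0.1,"y":0.1,"z":13.7,"wz":0.68,"hand":70},{"wx":0,"wy":0,"x":0.1,"y":0.1,"z":13.7,"wz":0.68,"hand":0},{"wx":0,"wy":0,"x":0.1,"y":0.1,"z":13.7,"wz":0.68,"hand":0},{"wx":0,"wy":0,"x":0.1,"y":0.1,"z":13.7,"wz":0.68,"hand":0},{"wx":0,"wy":0,"x":0.1,"y":0.1,"z":13.7,"wz":0.68,"hand":0},{"wx":0,"wy":0,"x":0.1,"y":0.1,"z":13.7,"wz":0.68,"hand":0}]' 30
python3 - <<'E'
from h import *
rel(.5262,.1412,.12)
E
```

```text
t: 3.2
ee_pos: [0.4914, -0.0342, 0.016]
tool_rot: [1.049, 2.96, 0.0]
ft_force: [0.4, 1.1, 5.1]
grip_width: 0.0296
gripper_force: 30.0
t 3.2 xyz cm [  8.33  15.83 -10.4 ] wz 0 yaw 141.0 tilt -1.0 ee [ 0.4914 -0.0342  0.016 ] j6 -1.19
```

```bash
python3 -m inch '[{"wx":0,"wy":0,"x":0,"y":0,"z":-5,"wz":0,"hand":0},{"wx":0,"wy":0,"x":0,"y":0,"z":-9,"wz":0,"hand":0},{"wx":0,"wy":0,"x":4,"y":8,"z":-9,"wz":0,"hand":0},{"wx":0,"wy":0,"x":8.3,"y":15.8,"z":-9,"wz":0,"hand":0},{"wx":0,"wy":0,"x":8.3,"y":15.8,"z":-9,"wz":0,"hand":0},{"wx":0,"wy":0,"x":8.3,"y":15.8,"z":-9,"wz":0,"hand":0},{"wx":0,"wy":0,"x":8.3,"y":15.8,"z":-5,"wz":0,"hand":0},{"wx":0,"wy":0,"x":8.3,"y":15.8,"z":-2,"wz":0,"hand":0},{"wx":0,"wy":0,"x":8.3,"y":15.8,"z":-0.5,"wz":0,"hand":0},{"wx":0,"wy":0,"x":8.3,"y":15.8,"z":-0.5,"wz":0,"hand":0},{"wx":0,"wy":0,"x":8.3,"y":15.8,"z":-0.5,"wz":0,"hand":0}]'
python3 - <<'E'
from h import *
rel(.4833,-.1934,.12)
E
```

```text
t: 4.58
ee_pos: [0.5264, 0.1404, 0.0208]
tool_rot: [1.05, 2.96, 0.0]
ft_force: [0.3, 0.3, -1.3]
grip_width: 0.0298
gripper_force: 30.0
t 4.58 xyz cm [-17.68 -28.63  -9.92] wz 0 yaw 141.0 tilt -1.0 ee [0.5264 0.1404 0.0208] j6 -0.83
```

```bash
python3 -m inch '[{"wx":0,"wy":0,"x":0,"y":0,"z":0,"wz":0,"hand":48},{"wx":0,"wy":0,"x":0,"y":0,"z":0,"wz":0,"hand":48},{"wx":0,"wy":0,"x":0,"y":0,"z":-4,"wz":0,"hand":48},{"wx":0,"wy":0,"x":0,"y":0,"z":-10,"wz":0,"hand":70},{"wx":0,"wy":0,"x":-17.7,"y":-28.6,"z":-13,"wz":0,"hand":70},{"wx":0,"wy":0,"x":-17.7,"y":-28.6,"z":-13,"wz":0,"hand":70},{"wx":0,"wy":0,"x":-17.7,"y":-28.6,"z":-13,"wz":0,"hand":70},{"wx":0,"wy":0,"x":-17.7,"y":-28.6,"z":-13,"wz":0,"hand":70},{"wx":0,"wy":0,"x":-17.7,"y":-28.6,"z":-13,"wz":0,"hand":70},{"wx":0,"wy":0,"x":-17.7,"y":-28.6,"z":-13,"wz":0,"hand":70},{"wx":0,"wy":0,"x":-17.7,"y":-28.6,"z":-13,"wz":0,"hand":70},{"wx":0,"wy":0,"x":-17.7,"y":-28.6,"z":-13,"wz":0,"hand":70}]'
python3 - <<'E'
from h import *
c=grab('top','top1.png')
c,u,v=wrist('w2',(.4833,-.1934,.036)); rel(.4833,-.1934,.016)
i=cv2.imread('pics/w2.png');u,v=int(u),int(v); print(u-35,v-35)
a=cv2.resize(i[v-35:v+35,u-35:u+35],(420,420),interpolation=cv2.INTER_CUBIC)
t=cv2.resize(cv2.imread('pics/top1.png')[150:245,130:215],(376,420),interpolation=cv2.INTER_CUBIC)
cv2.imwrite('pics/w2c.png',np.hstack([a,t]))
E
```

```text
t: 6.08
ee_pos: [0.4832, -0.1917, 0.1506]
tool_rot: [-1.048, -2.961, -0.001]
ft_force: [0.3, 0.6, -1.3]
grip_width: 0.0601
gripper_force: 0.0
expected px 280.18702635303333 201.38341087676972 f 325.19226210127806 cx 280.5662558297157 203.31584441775905
t 6.17 xyz cm [-0.15 -0.18 13.45] wz 0 yaw 141.1 tilt -1.0 ee [ 0.4833 -0.1911  0.1505] j6 -1.48
245 166
```

View pics/w2c.png

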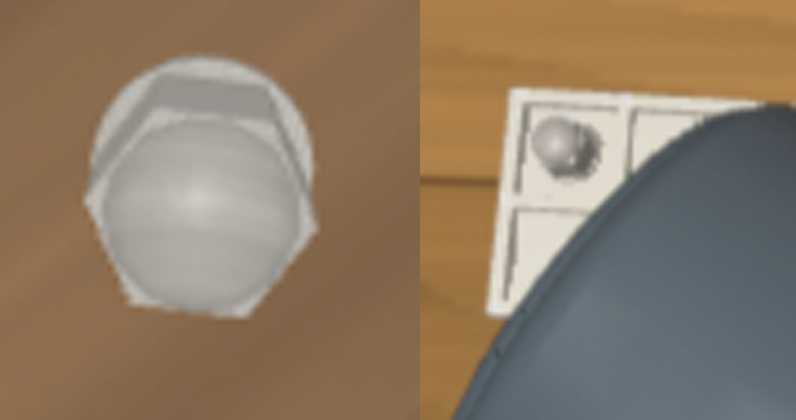

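Left crop: nut B, dome centre at crop (201,213), i.e. pixel (278.5,201.5), 1.7 px left of expected, with hexagon corners at (88,198) and (315,228). I turn -0.39 and shift y -0.3 cm. The arm hides the placed nut on the right.

```bash
python3 -m inch '[{"wx":0,"wy":0,"x":-0.15,"y":-0.3,"z":4,"wz":-0.39,"hand":70},{"wx":0,"wy":0,"x":-0.15,"y":-0.3,"z":6,"wz":-0.39,"hand":70},{"wx":0,"wy":0,"x":-0.15,"y":-0.3,"z":8,"wz":-0.39,"hand":70},{"wx":0,"wy":0,"x":-0.15,"y":-0.3,"z":12,"wz":-0.39,"hand":70},{"wx":0,"wy":0,"x":-0.15,"y":-0.3,"z":13.5,"wz":-0.39,"hand":70},{"wx":0,"wy":0,"x":-0.15,"y":-0.3,"z":13.5,"wz":-0.39,"hand":70},{"wx":0,"wy":0,"x":-0.15,"y":-0.3,"z":13.5,"wz":-0.39,"hand":0},{"wx":0,"wy":0,"x":-0.15,"y":-0.3,"z":13.5,"wz":-0.39,"hand":0},{"wx":0,"wy":0,"x":-0.15,"y":-0.3,"z":13.5,"wz":-0.39,"hand":0},{"wx":0,"wy":0,"x":-0.15,"y":-0.3,"z":13.5,"wz":-0.39,"hand":0},{"wx":0,"wy":0,"x":-0.15,"y":-0.3,"z":13.5,"wz":-0.39,"hand":0}]' 30
python3 - <<'E'
from h import *
rel(.5938,.2056,.12)
E
```

```text
t: 7.55
ee_pos: [0.4831, -0.1961, 0.0161]
tool_rot: [0.455, 3.108, -0.0]
ft_force: [-0.2, 1.4, 5.2]
grip_width: 0.0296
gripper_force: 30.0
t 7.55 xyz cm [  0.91  41.66 -10.4 ] wz 0 yaw 163.3 tilt -1.0 ee [ 0.4831 -0.1961  0.0161] j6 -1.88
```

```bash
python3 -m inch '[{"wx":0,"wy":0,"x":0,"y":0,"z":-5,"wz":0,"hand":0},{"wx":0,"wy":0,"x":0,"y":0,"z":-10,"wz":0,"hand":0},{"wx":0,"wy":0,"x":0.9,"y":41.7,"z":-10,"wz":0,"hand":0},{"wx":0,"wy":0,"x":0.9,"y":41.7,"z":-10,"wz":0,"hand":0},{"wx":0,"wy":0,"x":0.9,"y":41.7,"z":-10,"wz":0,"hand":0},{"wx":0,"wy":0,"x":0.9,"y":41.7,"z":-10,"wz":0,"hand":0},{"wx":0,"wy":0,"x":0.9,"y":41.7,"z":-10,"wz":0,"hand":0},{"wx":0,"wy":0,"x":0.9,"y":41.7,"z":-10,"wz":0,"hand":0},{"wx":0,"wy":0,"x":0.9,"y":41.7,"z":-10,"wz":0,"hand":0},{"wx":0,"wy":0,"x":0.9,"y":41.7,"z":-10,"wz":0,"hand":0},{"wx":0,"wy":0,"x":0.9,"y":41.7,"z":-10,"wz":0,"hand":0}]'
python3 - <<'E'
from h import *
rel(.5938,.2056,.021)
E
```

```text
t: 8.93
ee_pos: [0.5926, 0.2055, 0.1147]
tool_rot: [-0.454, -3.106, 0.002]
ft_force: [-1.2, 0.3, -2.5]
grip_width: 0.0296
gripper_force: 30.0
t 8.93 xyz cm [-0.13  0.06  9.37] wz 0 yaw 163.4 tilt -1.0 ee [0.5926 0.2055 0.1147] j6 -1.12
```

```bash
python3 -m inch '[{"wx":0,"wy":0,"x":0,"y":0,"z":4,"wz":0,"hand":0},{"wx":0,"wy":0,"x":0,"y":0,"z":7.5,"wz":0,"hand":0},{"wx":0,"wy":0,"x":0,"y":0,"z":9.5,"wz":0,"hand":0},{"wx":0,"wy":0,"x":0,"y":0,"z":9.5,"wz":0,"hand":0},{"wx":0,"wy":0,"x":0,"y":0,"z":9.5,"wz":0,"hand":0},{"wx":0,"wy":0,"x":0,"y":0,"z":9.5,"wz":0,"hand":48},{"wx":0,"wy":0,"x":0,"y":0,"z":9.5,"wz":0,"hand":48},{"wx":0,"wy":0,"x":0,"y":0,"z":5.5,"wz":0,"hand":48},{"wx":0,"wy":0,"x":0,"y":0,"z":0,"wz":0,"hand":70},{"wx":0,"wy":0,"x":0,"y":0,"z":-3,"wz":0,"hand":70},{"wx":0,"wy":0,"x":0,"y":0,"z":-3,"wz":0,"hand":70}]'
python3 - <<'E'
from h import *
rel(.6019,-.3076,.15)
E
```

```text
t: 10.3
ee_pos: [0.596, 0.2066, 0.1491]
tool_rot: [0.454, 3.101, 0.003]
ft_force: [0.2, 0.7, 0.1]
grip_width: 0.0591
gripper_force: 0.0
t 10.3 xyz cm [-15.29 -49.09  -0.15] wz 0 yaw 163.4 tilt -1.0 ee [0.596  0.2066 0.1491] j6 -1.12
```

```bash
python3 -m inch '[{"wx":0,"wy":0,"x":-15.3,"y":-49,"z":0,"wz":0,"hand":70},{"wx":0,"wy":0,"x":-15.3,"y":-49,"z":0,"wz":0,"hand":70},{"wx":0,"wy":0,"x":-15.3,"y":-49,"z":0,"wz":0,"hand":70},{"wx":0,"wy":0,"x":-15.3,"y":-49,"z":0,"wz":0,"hand":70},{"wx":0,"wy":0,"x":-15.3,"y":-49,"z":0,"wz":0,"hand":70},{"wx":0,"wy":0,"x":-15.3,"y":-49,"z":0,"wz":0,"hand":70},{"wx":0,"wy":0,"x":-15.3,"y":-49,"z":0,"wz":0,"hand":70},{"wx":0,"wy":0,"x":-15.3,"y":-49,"z":0,"wz":0,"hand":70},{"wx":0,"wy":0,"x":-15.3,"y":-49,"z":0,"wz":0,"hand":70},{"wx":0,"wy":0,"x":-15.3,"y":-49,"z":0,"wz":0,"hand":70},{"wx":0,"wy":0,"x":-15.3,"y":-49,"z":0,"wz":0,"hand":70},{"wx":0,"wy":0,"x":-15.3,"y":-49,"z":0,"wz":0,"hand":70}]'
python3 - <<'E'
from h import *
c=grab('top','top2.png')
c,u,v=wrist('w3',(.6019,-.3076,.036)); rel(.6019,-.3076,.016)
i=cv2.imread('pics/w3.png');u,v=int(u),int(v); print(u-35,v-35)
a=cv2.resize(i[v-35:v+35,u-35:u+35],(420,420),interpolation=cv2.INTER_CUBIC)
t=cv2.resize(cv2.imread('pics/top2.png')[150:245,140:225],(376,420),interpolation=cv2.INTER_CUBIC)
cv2.imwrite('pics/w3c.png',np.hstack([a,t]))
E
```

```text
t: 11.8
ee_pos: [0.5999, -0.305, 0.1454]
tool_rot: [-0.451, -3.108, -0.001]
ft_force: [-0.1, -0.2, 0.1]
grip_width: 0.0609
gripper_force: 0.0
expected px 279.8390819169713 204.39673433119034 f 325.19226210127806 cx 280.5662558297157 203.31584441775905
t 11.9 xyz cm [-0.23 -0.14 12.97] wz 0 yaw 163.4 tilt -1.0 ee [ 0.6001 -0.3056  0.1457] j6 -1.92
244 169
```

View pics/w3c.png

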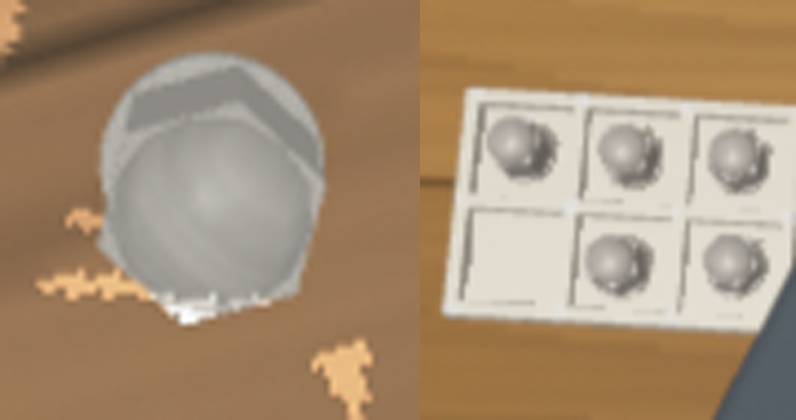

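Left crop: nut C's dome is at (212,208), i.e. pixel (279.3,203.7), as expected, with corners at (98,242) and (325,180), so turn +0.26. Right crop: five wells are filled with upright nuts and only bottom-left is empty.

```bash
python3 -m inch '[{"wx":0,"wy":0,"x":-0.2,"y":-0.2,"z":4,"wz":0.26,"hand":70},{"wx":0,"wy":0,"x":-0.2,"y":-0.2,"z":7,"wz":0.26,"hand":70},{"wx":0,"wy":0,"x":-0.2,"y":-0.2,"z":11,"wz":0.26,"hand":70},{"wx":0,"wy":0,"x":-0.2,"y":-0.2,"z":13,"wz":0.26,"hand":70},{"wx":0,"wy":0,"x":-0.2,"y":-0.2,"z":13,"wz":0.26,"hand":70},{"wx":0,"wy":0,"x":-0.2,"y":-0.2,"z":13,"wz":0.26,"hand":0},{"wx":0,"wy":0,"x":-0.2,"y":-0.2,"z":13,"wz":0.26,"hand":0},{"wx":0,"wy":0,"x":-0.2,"y":-0.2,"z":13,"wz":0.26,"hand":0},{"wx":0,"wy":0,"x":-0.2,"y":-0.2,"z":13,"wz":0.26,"hand":0},{"wx":0,"wy":0,"x":-0.2,"y":-0.2,"z":13,"wz":0.26,"hand":0}]' 30
python3 - <<'E'
from h import *
rel(.5293,.2732,.12)
E
```

```text
t: 13.15
ee_pos: [0.6017, -0.3098, 0.0164]
tool_rot: [0.854, 3.022, -0.0]
ft_force: [0.9, 0.4, 3.6]
grip_width: 0.0297
gripper_force: 30.0
t 13.15 xyz cm [ 36.68  45.89 -10.39] wz 0 yaw 148.4 tilt -1.0 ee [ 0.6017 -0.3098  0.0164] j6 -1.66
```

```bash
python3 -m inch '[{"wx":0,"wy":0,"x":0,"y":0,"z":-5,"wz":0,"hand":0},{"wx":0,"wy":0,"x":0,"y":0,"z":-10,"wz":0,"hand":0},{"wx":0,"wy":0,"x":36.7,"y":45.9,"z":-10,"wz":0,"hand":0},{"wx":0,"wy":0,"x":36.7,"y":45.9,"z":-10,"wz":0,"hand":0},{"wx":0,"wy":0,"x":36.7,"y":45.9,"z":-10,"wz":0,"hand":0},{"wx":0,"wy":0,"x":36.7,"y":45.9,"z":-10,"wz":0,"hand":0},{"wx":0,"wy":0,"x":36.7,"y":45.9,"z":-10,"wz":0,"hand":0},{"wx":0,"wy":0,"x":36.7,"y":45.9,"z":-10,"wz":0,"hand":0},{"wx":0,"wy":0,"x":36.7,"y":45.9,"z":-10,"wz":0,"hand":0},{"wx":0,"wy":0,"x":36.7,"y":45.9,"z":-10,"wz":0,"hand":0},{"wx":0,"wy":0,"x":36.7,"y":45.9,"z":-10,"wz":0,"hand":0},{"wx":0,"wy":0,"x":36.7,"y":45.9,"z":-10,"wz":0,"hand":0}]'
python3 -m inch '[{"wx":0,"wy":0,"x":0,"y":0,"z":0,"wz":0,"hand":0},{"wx":0,"wy":0,"x":0,"y":0,"z":0,"wz":0,"hand":0}]'
python3 - <<'E'
from h import *
rel(.5293,.2732,.021)
E
```

```text
t: 14.65
ee_pos: [0.5272, 0.2767, 0.115]
tool_rot: [-0.848, -3.024, 0.0]
ft_force: [0.6, 0.7, -1.7]
grip_width: 0.0294
gripper_force: 30.0
t: 14.9
ee_pos: [0.5284, 0.2726, 0.1151]
tool_rot: [-0.854, -3.023, 0.002]
ft_force: [0.3, 0.1, -1.5]
grip_width: 0.0297
gripper_force: 30.0
t 14.9 xyz cm [-0.05  0.11  9.41] wz 0 yaw 148.4 tilt -1.0 ee [0.5284 0.2726 0.1151] j6 -0.73
```

```bash
python3 -m inch '[{"wx":0,"wy":0,"x":0,"y":0,"z":4,"wz":0,"hand":0},{"wx":0,"wy":0,"x":0,"y":0,"z":7.5,"wz":0,"hand":0},{"wx":0,"wy":0,"x":0,"y":0,"z":9.45,"wz":0,"hand":0},{"wx":0,"wy":0,"x":0,"y":0,"z":9.45,"wz":0,"hand":0},{"wx":0,"wy":0,"x":0,"y":0,"z":9.45,"wz":0,"hand":0},{"wx":0,"wy":0,"x":0,"y":0,"z":9.45,"wz":0,"hand":48},{"wx":0,"wy":0,"x":0,"y":0,"z":9.45,"wz":0,"hand":48},{"wx":0,"wy":0,"x":0,"y":0,"z":5.5,"wz":0,"hand":48},{"wx":0,"wy":0,"x":0,"y":0,"z":0,"wz":0,"hand":70},{"wx":0,"wy":0,"x":-13,"y":-16,"z":-5,"wz":0,"hand":70},{"wx":0,"wy":0,"x":-13,"y":-16,"z":-5,"wz":0,"hand":70},{"wx":0,"wy":0,"x":-13,"y":-16,"z":-5,"wz":0,"hand":70}]'
python3 -m inch '[{"wx":0,"wy":0,"x":-8,"y":-10,"z":0,"wz":0,"hand":70},{"wx":0,"wy":0,"x":-8,"y":-10,"z":0,"wz":0,"hand":70},{"wx":0,"wy":0,"x":-8,"y":-10,"z":0,"wz":0,"hand":70},{"wx":0,"wy":0,"x":-8,"y":-10,"z":0,"wz":0,"hand":70}]'
python3 - <<'E'
from h import *
a=grab('top','top3.png')['frame'][150:280,130:420,::-1];b=grab('scene','sc3.png')['frame'][120:380,60:460,::-1]
cv2.imwrite('pics/end.png',np.vstack([cv2.resize(a,(600,269)),cv2.resize(b,(600,330))]))
E
```

```text
t: 16.4
ee_pos: [0.5529, 0.0914, 0.1611]
tool_rot: [0.852, 3.022, 0.001]
ft_force: [1.5, -0.0, -0.3]
grip_width: 0.0601
gripper_force: 0.0
t: 16.9
ee_pos: [0.5681, -0.0342, 0.1599]
tool_rot: [-0.856, -3.022, -0.001]
ft_force: [0.3, -0.1, 0.7]
grip_width: 0.0609
gripper_force: 0.0
```

View pics/end.png

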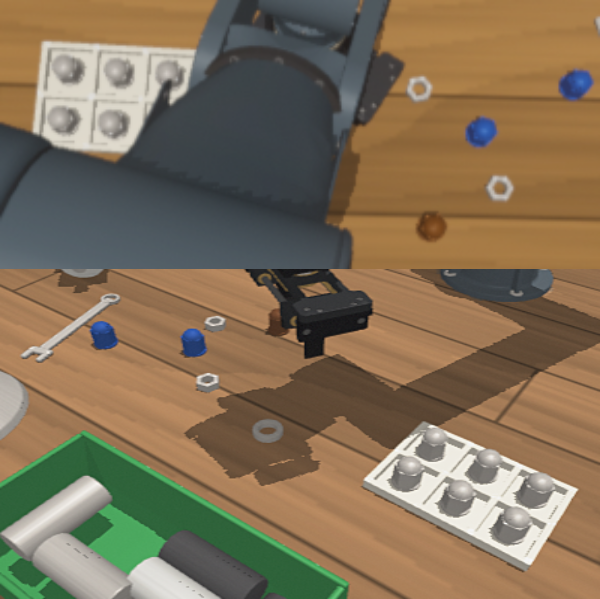

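The scene view shows all six wells filled with upright nuts, around (365-575, 425-570). The plain nuts (215,323) and (207,382) and the ring (267,431) have not moved, and the gripper is clear.

```bash
python3 -c "
from cell import ticket; print(ticket.close_job())"
```

```text
the job is handed in; nothing more can be done
None
```

I put the three loose steel wheel nuts into the empty wells and handed the job in at about 17 s of the 64 s allowed; the last pictures show one upright nut in each of the six wells and the plain nuts and bearing ring in place, but the hand-in returned no verdict.

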